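# Clear the board on the mount cutter and hold its clamp bar down for the cut

## Task

Use the wooden scraper block to sweep the loose plywood chips off the ends of the grey card board on the mount cutter so that they fall to the table, then leave the scraper aside on the table. Then swing the sprung clamp bar down by its handle and finish holding it there, pressed flat on the board with a steady push of about 15 newtons on the handle, ready for me to run the cutter: do not let go. The board stays where it lies at its fence, chips are not moved with the fingers, and the brass weight, tape roll, glue bottle and mug stay where they are.

Things in the scene. Friction and masses are not known exactly. Their poses are not given: they have to be found in the camera images.
- cutter: Mount-board cutter fixed on the table: white-topped bed 280 (x) by 290 (y) mm, top 35 mm up. Origin on the table under the bed's centre; x points across the bed to its far, hinged side, y along the clamp bar; yaw up to 0.2 rad. Fence 8 mm high at x = 82 to 98 mm. Hinge lugs at x = 110, y = +/-138 mm, 62 mm high. The table is clear for 60 mm beyond each end (+y, -y).
- board: Grey card board, loose, 210 (x) by 300 (y) by 5 mm, 240 g, flat on the bed, its far long edge a few mm from the fence; it overhangs each end of the bed by about 5 mm. Origin at the centre of its underside, axes as the cutter's. A brass weight stands on it, 70 to 80 mm from its middle towards -x, and stays there.
- clamp (a joint): Opening angle of the sprung clamp bar, rad: 0 = flat on the board, 1.15 = open stop, where its spring holds it, tilted up about a hinge along the cutter's y. The spring always lifts it: at the handle about 2 N moves it off the stop and 7 N keeps it down at the board; further push reaches the board (1.4-fold). A chip under the bar keeps it about 0.08 open.
- clamp_bar (a point): Middle of the underside of the aluminium clamp bar: 290 mm long (y), 30 wide, 14 thick, on two arms from the hinge. It lands 90 mm from the hinge axis, at cutter x = 20 mm. A black cutter head is parked on it at y = 98 mm. Axes as the cutter's when flat, else pitched about y by the opening angle. Open, the bar's edge is about 145 mm above the table.
- clamp_handle (a point): Middle of the bow handle's grip on the clamp bar: a round steel rod 14 mm thick, 90 mm long along y. With the bar flat it lies 125 mm from the hinge axis towards -x of the cutter and 35 mm above the hinge (45 mm above the board); it swings on a radius of 130 mm about the hinge. It can be pinched across from above or pushed. Open, it is about 180 mm above the table.
- clamp_hinge (a point): Point on the clamp bar's hinge axis at mid length: cutter x = 110 mm, 50 mm above the table.
- scraper: Wooden scraper block, 80 to 170 g, standing on the table left or right of the cutter: a foot 130 (x) by 30 (y) by 16 mm high, and on it a grip 70 mm long (x), 24 mm thick (y), up to 60 mm above the underside. Origin at the centre of its underside. Pinch the grip across y. Nothing tall stands within 90 mm of it.
- chip0: Loose plywood fretwork offcut, a strip 38 by 16 mm, 7 mm thick, on the grey board at the start, any yaw. Origin at the middle of its underside. When swept over the board's end it drops about 40 mm to the table.
- chip1: Loose plywood fretwork offcut, a block 26 by 22 mm, 7 mm thick, on the grey board at the start, any yaw. Origin at the middle of its underside. When swept over the board's end it drops about 40 mm to the table.
- chip2: Loose plywood fretwork offcut, an L about 34 by 29 mm, 7 mm thick, on the grey board at the start, any yaw. Origin at the middle of its underside. When swept over the board's end it drops about 40 mm to the table.
- chip3: Loose plywood fretwork offcut, a T about 30 by 27 mm, 7 mm thick, on the grey board at the start, any yaw. Origin at the middle of its underside. When swept over the board's end it drops about 40 mm to the table.
- weight: Brass weight, 36 mm across, 40 mm high, standing on the near edge of the board. Not part of the job. Origin at the centre of its underside.
- tape: Roll of paper tape, 84 mm across, 24 mm high, lying flat beside the cutter, on the side where the scraper is not. Not part of the job. Origin at the centre of its underside.
- glue: White glue bottle, 52 mm across, 150 mm high. Not part of the job. Origin at the centre of its underside.
- mug: White mug, 80 mm across, 92 mm high. Not part of the job. Origin at the centre of its underside.
Mind the look-alikes: they are no part of the job. Of the things like the scraper, leave any that is blue or purple; of the rest the larger one is meant.

How it is judged:
By the outcome, as a careful person would: the job done as asked, in the order asked, and still so for the second after the job is handed in, while the arm keeps its last pose, push and grip.
It also fails if it takes over 72 s, if anything falls off the work surface, if the arm or the gripper's body presses on something with over 40 N, if the wrist force passes 120 N, or if a joint passes its speed limit or range.

## Robot

A 6-joint arm with a two-finger parallel gripper is mounted at the origin on the work surface. World frame = base frame: x ahead of the robot, y to its left, z up, the work surface at z = 0. Lengths are in m, angles in rad, forces in N, time in s.
With the tool pointing down it reaches from about 0.325 to 0.925 m from the base axis. Payload 3.1 kg.
Tool frame: the origin (TCP) lies at the very end of the fingers, on their centre line; the grasp point (between the pads) lies 19 mm behind it; z points along the fingers, y is the line along which they close (so a half turn about z gives the same grasp; the last joint's range is limited). The gripper opens to 85 mm and grips with 20 to 120 N. Pads are 22 mm wide; open, the fingers measure 114 mm over their backs; the gripper's body (76 mm by 85 mm) begins 54 mm behind the grasp point. The pads swing forward as they close: fully open they stand 13 mm farther back than shut.
Start: joints at [-1.335, 0.217, 1.613, -0, 1.311, -0.112], TCP at [0.213, -0.588, 0.231] pointing down, gripper open.
Joint ranges: [-2.75, 2.75], [-0.78, 2.1], [0.31, 2.55], [-1.13, 4.27], [0.13, 2.63], [-2.58, 2.58]. Speed limits (rad/s): [2.79, 2.79, 3.14, 3.14, 3.14, 3.14].

## Interface

Orientations are given as a 3x3 rotation matrix whose columns are the frame's x, y, z axes.
In Python, from plant import r gives the robot as it stands. The module is installed in compiled form; this text tells all that it offers.
- The arm moves only by the tool move_arm, never from a script. Its argument "plan" is a list of rows, each an object with "delta_pos": the shift along the tool's x, y, z normalised to -1 to 1, where 1 is 500 mm, a list of three; "rotation": the turn, a rotation vector about the tool's x, y, z normalised to -1 to 1, where 1 is pi rad, a list of three. A call has exactly 10 rows; each row is the pose to reach, as a shift and turn from the pose commanded when the call began, along the tool's axes at that moment, turning the shorter way round; what a row does not reach only later rows make up. A row lasts 1/10 s, in which the tool goes at most 50 mm and 8.59 degrees, less where a joint would pass 70% of its speed; a pose out of reach is approached as far as the arm can. A call with a number of a shift or a turn outside -1 to 1 is refused whole. A call with a gripper value outside its range is refused whole. "grip" is the opening, from 0 (shut) to 1 (fully open), set as the call begins (left out, the last holds). The fingers move at their own pace and stop on an object; the grip force is fixed at half the most. Time passes only in rows, so rows that repeat a pose let the fingers close, or fill a call up. It gives the time, the measured TCP pose, the force, the opening and the grip force at its end, in the units of the state.
- r.state(): the state, without advancing time (a new reading comes with each control period).
- r.grab_frame(name): name is "side" or "top"; returns the picture (480x640x3 uint8, blue, green, red); there is no depth.
- r.camera_params(name): a dict with "fx", "fy", "cx", "cy" (pixels), "eye" and "orientation" of the camera in the world. Camera axes: x right, y down, z forward; pixel columns grow to the right and rows downward; lengths in m; the calibration is good to about 2 mm. A picture is of the moment at which its call begins. camera_params takes no time and is no camera call.
- r.job_done(): hands the job in; it is judged then, once.
Trained networks look in the newest picture that a camera, given by its name, has taken for a name from the list of things; names that differ only in an ending like _2 or _b are one class to them, and where a whole thing is asked for, a point or a joint stands for the part that bears it (a point fixed in the world has none). Each returns a list of dicts, best first, with "score" (0 to 1); they miss things now and then, are a little off and sometimes report something else, mostly with a low value. They report only what shows in the picture. A call takes as long as a camera call. They do not tell look-alikes from the thing itself.
- r.spot_in(thing, camera): "extent" ([left, top, right, bottom] in pixels, round what is visible of it).
- r.masks_of(thing, camera): "region" (480x640 bool, what is visible of it) and "extent" ([left, top, right, bottom] in pixels, round what is visible of it).
The state is a dict: "time_s": time; "qpos": joint angles; "qvel": joint speeds; "tau": joint torques, N m; "ee_pos": TCP position; "tool_rot": TCP orientation; "wrist_force": force on the tool from outside, world axes, zero at the start; "wrist_torque": the same for the moment, N m; "grip_width": finger opening in m; "grip_force": force on a finger pad.
Only numpy, scipy, OpenCV 4.12 (cv2) and the standard library are available. Lean on these libraries where they do the work, as an engineer would, in place of code of your own. Each camera call takes 0.05 s, during which the arm holds its last target. There are 200 camera calls.

## Working session

There is one attempt and no reset: what is moved stays moved. The work goes in short steps, Python scripts to look and compute and a tool call to move; the robot and the scene stay as the last step left them, time stands still between calls to the robot, and variables do not carry over. Pictures are saved under pics/ and viewed, at most 11 in all, crops included, and the job is handed in when it is done.

Besides the shell and the picture viewer there is one more tool, called as a command line: name --argument value ..., lists and objects as JSON in quotes. move_arm: Moves the arm, as the interface text tells. Its arguments: {"type":"object","properties":{"plan":{"type":"array","items":{"type":"object","properties":{"delta_pos":{"type":"array","items":{"type":"number","minimum":-1,"maximum":1}},"rotation":{"type":"array","items":{"type":"number","minimum":-1,"maximum":1}}}}},"grip":{"type":"number"}},"required":["plan"]}

```bash
mkdir -p pics
python3 - <<'E'
from plant import r
import cv2,numpy as np
for n in ("top","side"):
    cv2.imwrite(f"pics/{n}0.png",r.grab_frame(n))
    c=r.camera_params(n);print(n,{k:np.round(v,4).tolist() for k,v in c.items()})
s=r.state();print(s)
E
```

```text
top {'fx': 475.7953, 'fy': 475.7953, 'cx': 322.7168, 'cy': 234.8907, 'eye': [0.2828, 0.0541, 1.0005], 'orientation': [[0.0091, -0.9807, 0.1953], [-1.0, -0.0094, -0.0004], [0.0023, -0.1953, -0.9807]]}
side {'fx': 447.9685, 'fy': 447.9685, 'cx': 311.9854, 'cy': 242.0246, 'eye': [0.2666, -0.6472, 0.7475], 'orientation': [[0.9546, -0.1963, 0.224], [-0.2978, -0.6356, 0.7123], [0.0025, -0.7466, -0.6652]]}
{'time_s': 0.1, 'qpos': array([-1.33521452e+00,  2.17719826e-01,  1.61480410e+00, -1.49660319e-06,
        1.31129496e+00, -1.12217725e-01]), 'qvel': array([-2.02303279e-03, -5.77013405e-04, -1.90756031e-03,  9.05682892e-04,
       -6.70965403e-05,  1.90199155e-04]), 'tau': array([-1.30839708e-03, -3.98081768e+01, -3.04970276e+01, -2.38808443e-04,
        4.32561559e-03, -3.01409798e-06]), 'ee_pos': array([ 0.21285323, -0.58684339,  0.23005746]), 'tool_rot': array([[ 9.40124906e-01,  3.40829708e-01, -5.21027734e-04],
       [ 3.40830016e-01, -9.40122447e-01,  2.16439936e-03],
       [ 2.47861734e-04, -2.21238764e-03, -9.99997522e-01]]), 'wrist_force': array([0.03212701, 0.66252097, 0.91334068]), 'wrist_torque': array([ 0.05233664,  0.0171605 , -0.00335212]), 'grip_force': 0.0, 'grip_width': 0.08564129946631492}
```

View pics/top0.png

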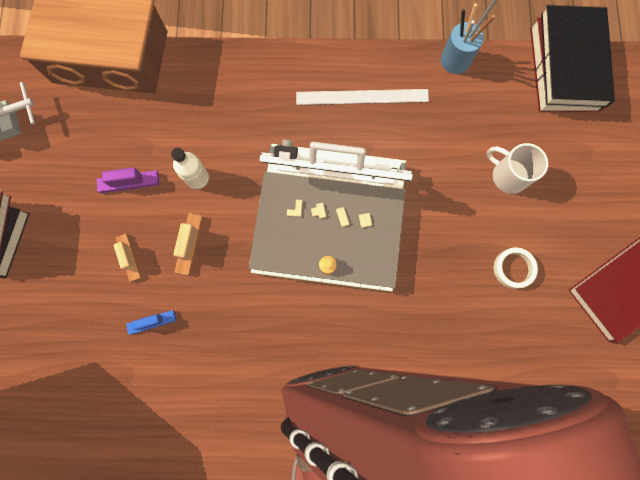

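View pics/side0.png

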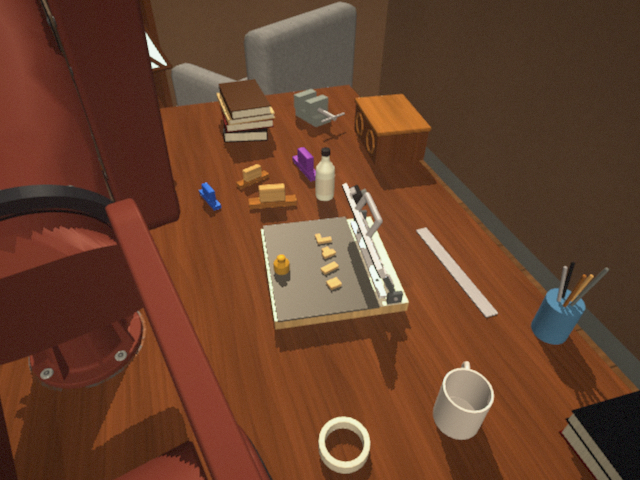

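Top view: the wooden scraper candidates are the large one at (187,244) and the small one at (126,257). The purple (127,180) and blue (151,322) ones are ruled out, so I choose the larger wooden one at (187,244). The chips are at (296,208) L, (319,211) T, (343,217) strip and (366,220) block. The weight is at (328,265) and the handle at (337,152). In the side view the large scraper is at (272,196) and the small one at (252,176).

```bash
cat > h.py <<'E'
from plant import r
import cv2,numpy as np
def ray(n,uv):
    c=r.camera_params(n); d=np.array(c["orientation"])@np.array([(uv[0]-c["cx"])/c["fx"],(uv[1]-c["cy"])/c["fy"],1.])
    return np.array(c["eye"]),d/np.linalg.norm(d)
def atz(n,uv,z):
    e,d=ray(n,uv); return e+d*(z-e[2])/d[2]
def tri(a,b):
    (e1,d1),(e2,d2)=ray("top",a),ray("side",b)
    t=np.linalg.lstsq(np.c_[d1,-d2],e2-e1,rcond=None)[0]
    p,q=e1+t[0]*d1,e2+t[1]*d2
    return (p+q)/2,np.linalg.norm(p-q)
def proj(n,p):
    c=r.camera_params(n); q=np.array(c["orientation"]).T@(np.array(p)-np.array(c["eye"]))
    return np.array([c["fx"]*q[0]/q[2]+c["cx"],c["fy"]*q[1]/q[2]+c["cy"]])
E
python3 - <<'E'
from h import *
np.set_printoptions(precision=4,suppress=True)
cams={}
for n in("top","side"):
    cams[n]=r.grab_frame(n)
    for t in("scraper","board","cutter","chip0","chip1","chip2","chip3","weight","clamp_handle"):
        for m in r.masks_of(t,n)[:4]:
            if m["score"]<.3: continue
            mk=m["region"].astype(np.uint8)
            rect=cv2.minAreaRect(np.argwhere(mk)[:,::-1].astype(np.float32))
            M=cv2.moments(mk,True);c=(M["m10"]/M["m00"],M["m01"]/M["m00"])
            print(n,t,round(m["score"],2),np.round(c,1),np.round(cv2.boxPoints(rect),0).astype(int).tolist() if t in("scraper","board","cutter","clamp_handle") else "")
a=cv2.resize(cams["top"][170:340,90:420],None,fx=2.4,fy=2.4,interpolation=cv2.INTER_CUBIC)
cv2.imwrite("pics/crop1.png",a)
E
```

```text
top scraper 0.87 [150.2 321.7] [[124, 323], [173, 307], [177, 320], [129, 336]]
top scraper 0.77 [187.1 242.9] [[169, 271], [182, 210], [203, 215], [190, 276]]
top scraper 0.76 [126.  179.2] [[95, 171], [157, 164], [159, 186], [97, 192]]
top scraper 0.63 [126.6 257. ] [[110, 237], [127, 232], [142, 278], [125, 284]]
top board 0.87 [327.6 229. ] [[248, 269], [260, 170], [407, 188], [394, 288]]
top cutter 0.64 [334.1 174.3] [[244, 272], [263, 134], [413, 154], [395, 292]]
top chip0 0.65 [341.7 215.9] 
top chip0 0.63 [318.4 210.1] 
top chip1 0.65 [341.7 215.9] 
top chip1 0.63 [318.4 210.1] 
top chip2 0.65 [341.7 215.9] 
top chip2 0.63 [318.4 210.1] 
top chip3 0.65 [341.7 215.9] 
top chip3 0.63 [318.4 210.1] 
top weight 0.5 [327.  264.5] 
top clamp_handle 0.88 [331.  160.2] [[259, 162], [262, 134], [414, 153], [411, 181]]
side scraper 0.9 [304.1 162.8] [[289, 157], [302, 145], [323, 170], [309, 181]]
side scraper 0.76 [251.1 176.6] [[232, 175], [261, 162], [268, 177], [238, 190]]
side scraper 0.69 [271.2 198. ] [[246, 185], [294, 183], [295, 207], [247, 210]]
side scraper 0.65 [208.7 196.5] [[196, 190], [205, 182], [223, 204], [214, 212]]
side board 0.66 [316.2 270.7] [[262, 226], [365, 212], [378, 308], [275, 323]]
side cutter 0.82 [360.8 263.9] [[255, 197], [387, 177], [407, 310], [275, 330]]
side chip0 0.66 [332.8 283.3] 
side chip0 0.42 [328.9 267.6] 
side chip1 0.66 [332.8 283.3] 
side chip1 0.42 [328.9 267.6] 
side chip2 0.66 [332.8 283.3] 
side chip2 0.42 [328.9 267.6] 
side chip3 0.66 [332.8 283.3] 
side chip3 0.42 [328.9 267.6] 
side weight 0.54 [280.5 264.7] 
side clamp_handle 0.87 [367.  228.8] [[340, 185], [365, 176], [405, 286], [381, 295]]
```

View pics/crop1.png

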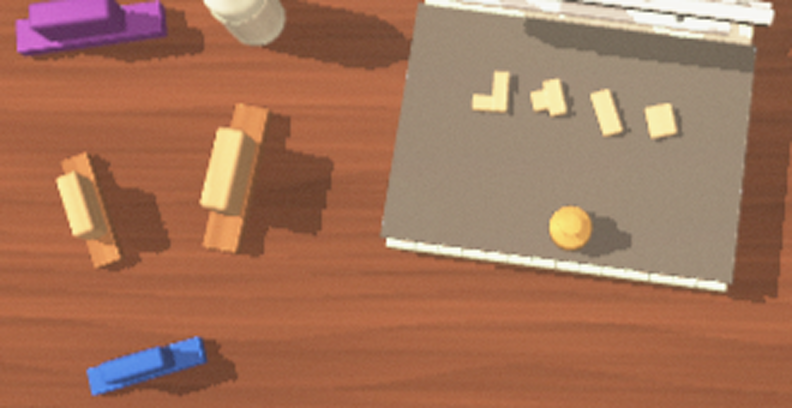

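Crop: the large wooden scraper's foot runs from (195,214) to (182,274) and its grip top is centred at (183,241) in full-frame pixels. It is clearly larger than the small wooden one at (126,257), so the choice stands. The chips form one row, and there is free board at both ends.

Run:
```python
from h import *
t=cv2.imread("pics/top0.png");s=cv2.imread("pics/side0.png")
f=lambda im,y,x,h,w,k:cv2.resize(im[y:y+h,x:x+w],None,fx=k,fy=k,interpolation=cv2.INTER_CUBIC)
A=f(t,125,250,75,180,4.4); B=f(s,170,235,170,180,1)
A=cv2.resize(f(t,130,252,66,166,1),(800,318),interpolation=cv2.INTER_CUBIC)
B=cv2.resize(s[172:242,238:416],(712,280),interpolation=cv2.INTER_CUBIC)
o=np.zeros((600,800,3),np.uint8);o[:318]=A;o[320:600,:712]=B
cv2.imwrite("pics/crop2.png",o)
np.set_printoptions(precision=4,suppress=True)
print("foot",[atz("top",p,.016)[:2] for p in((188.3,212.9),(202.5,215.8),(174.6,272.9),(188.8,275))])
print("grip",[atz("top",p,.060)[:2] for p in((181.3,223.3),(191.3,225),(175,256.7),(185.8,259.6))])
print("board nl nr fl fr",[atz("top",p,.040)[:2] for p in((250,268.5),(395.4,287.9),(265,172),(404.6,188.8))])
k=lambda c:(c[0]/2.4+90,c[1]/2.4+170)
print("chips",[atz("top",k(p),.047)[:2] for p in((493,92),(551,97),(607,112),(661,120))])
```

```text
foot [array([0.5238, 0.3402]), array([0.5178, 0.3096]), array([0.3955, 0.3604]), array([0.3914, 0.3306])]
grip [array([0.4913, 0.3402]), array([0.4879, 0.3197]), array([0.4229, 0.3481]), array([0.4172, 0.3262])]
board nl nr fl fr [array([0.4031, 0.2006]), array([ 0.3666, -0.0937]), array([0.6084, 0.1769]), array([ 0.5744, -0.1173])]
chips [array([0.5281, 0.1106]), array([0.5241, 0.0607]), array([0.5113, 0.0125]), array([ 0.5047, -0.0338])]
```

View pics/crop2.png

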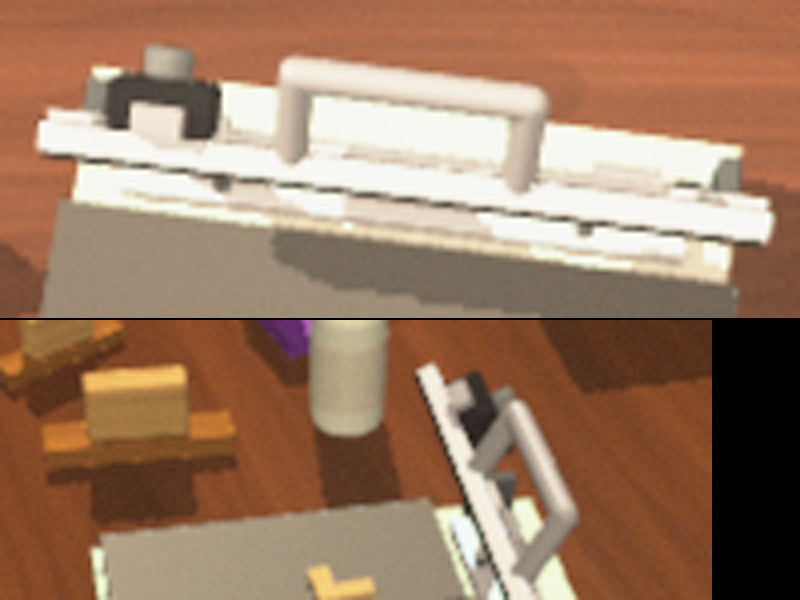

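```bash
cat >> h.py <<'E'
from scipy.spatial.transform import Rotation as Ro
np.set_printoptions(precision=4,suppress=True)
def cR(yaw,pitch=0):  # tool down, tool x along yaw; pitch about world-ish tool y
    x=np.array([np.cos(yaw),np.sin(yaw),0]);z=np.array([0,0,-1.])
    R=np.c_[x,np.cross(z,x),z]; return R@Ro.from_euler("y",pitch).as_matrix()
def go(p,yaw,pitch=0,base=None):
    s=r.state();P,R=base or (s["ee_pos"],s["tool_rot"])
    d=R.T@(np.array(p)-P)/.5; w=Ro.from_matrix(R.T@cR(yaw,pitch)).as_rotvec()/np.pi
    print("delta",d.round(4),"rot",w.round(4))
E
python3 - <<'E'
from h import *
L=tri((312.2,144.9),(367,194));Rr=tri((364.1,151.2),(380,220.5));print("handle",L,Rr)
d=L[0]-Rr[0];print("yaw",np.arctan2(-d[0],d[1]),np.linalg.norm(d))
print("scr top",tri((183.4,241.1),(271.75,185.5)))
h=(L[0]+Rr[0])/2
yaw=-.12;ex=np.array([np.cos(yaw),np.sin(yaw)]);ey=np.array([-ex[1],ex[0]])
o=h[:2]-.091*ex;print("cutter origin from handle",o,h)
for n,p in dict(nl=(.4031,.2006),nr=(.3666,-.0937),fl=(.6084,.1769),fr=(.5744,-.1173),c2=(.5281,.1106),c3=(.5241,.0607),c0=(.5113,.0125),c1=(.5047,-.0338)).items():
    q=np.array(p)-o;print(n,q@ex,q@ey)
g=atz("top",(328,265),.075);print("weight",(g[:2]-o)@ex,(g[:2]-o)@ey)
go((.456,.334,.15),-.14+np.pi)
E
```

```text
handle (array([0.6159, 0.0742, 0.1797]), np.float64(0.004038371975260916)) (array([ 0.6042, -0.0205,  0.1819]), np.float64(0.00463270046433845))
yaw -0.12351454065092445 0.09548647331216811
scr top (array([0.4577, 0.3321, 0.0643]), np.float64(0.007464176453949651))
cutter origin from handle [0.5197 0.0378] [0.61   0.0269 0.1808]
nl -0.13525621567936288 0.14771481250588558
nr -0.13626242828290006 -0.14883826459195282
fl 0.07140457657418328 0.1487621639925641
fr 0.07286841433955188 -0.14739235172346662
c2 -0.0003810375416268576 0.07332606119015253
c3 0.0016213670586747507 0.023306061431888913
c0 -0.005316455088928857 -0.026079631069565606
c1 -0.006326316888087349 -0.07283677147770647
weight -0.11242736981772257 -0.008442248569981345
delta [ 1.085  -1.5672  0.1626] rot [-0.     -0.     -0.8447]
```

move_arm --plan '[{"delta_pos": [0.055, -0.08, 0], "rotation": [0, 0, -0.042]}, {"delta_pos": [0.11, -0.16, 0], "rotation": [0, 0, -0.084]}, {"delta_pos": [0.165, -0.24, 0], "rotation": [0, 0, -0.126]}, {"delta_pos": [0.22, -0.32, 0], "rotation": [0, 0, -0.168]}, {"delta_pos": [0.275, -0.4, 0], "rotation": [0, 0, -0.21]}, {"delta_pos": [0.33, -0.48, 0], "rotation": [0, 0, -0.252]}, {"delta_pos": [0.385, -0.56, 0], "rotation": [0, 0, -0.294]}, {"delta_pos": [0.44, -0.64, 0], "rotation": [0, 0, -0.336]}, {"delta_pos": [0.495, -0.72, 0], "rotation": [0, 0, -0.378]}, {"delta_pos": [0.55, -0.8, 0], "rotation": [0, 0, -0.42]}]' --grip 1

```text
time_s: 2.1
ee_pos: [0.3354, -0.1161, 0.2317]
tool_rot: [[-0.101, 0.995, 0.002], [0.995, 0.101, -0.001], [-0.001, 0.002, -1.0]]
wrist_force: [2.1, 0.1, 0.5]
grip_width: 0.0854
grip_force: 0.0
```

Run:
```python
from h import *
s=r.state();print(s["time_s"],s["ee_pos"],s["qpos"])
go((.456,.334,.13),-.14+np.pi)
```

```text
2.1 [ 0.3354 -0.1161  0.2317] [-0.532  -0.4228  2.1967  0.0002  1.3657 -0.633 ]
delta [0.8716 0.3303 0.2032] rot [ 0.0003  0.0006 -0.4233]
```

move_arm --plan '[{"delta_pos": [0.085, 0.033, 0], "rotation": [0, 0, -0.042]}, {"delta_pos": [0.17, 0.066, 0], "rotation": [0, 0, -0.084]}, {"delta_pos": [0.26, 0.1, 0], "rotation": [0, 0, -0.126]}, {"delta_pos": [0.35, 0.13, 0], "rotation": [0, 0, -0.168]}, {"delta_pos": [0.44, 0.165, 0], "rotation": [0, 0, -0.21]}, {"delta_pos": [0.53, 0.2, 0], "rotation": [0, 0, -0.252]}, {"delta_pos": [0.62, 0.23, 0.03], "rotation": [0, 0, -0.294]}, {"delta_pos": [0.71, 0.265, 0.08], "rotation": [0, 0, -0.336]}, {"delta_pos": [0.8, 0.3, 0.14], "rotation": [0, 0, -0.378]}, {"delta_pos": [0.87, 0.33, 0.2], "rotation": [0, 0, -0.42]}]'

```text
time_s: 3.1
ee_pos: [0.4563, 0.3264, 0.1372]
tool_rot: [[-0.989, 0.148, 0.003], [0.148, 0.989, 0.001], [-0.002, 0.002, -1.0]]
wrist_force: [0.6, -0.2, 0.3]
grip_width: 0.0855
grip_force: 0.0
```

Run:
```python
from h import *
im=r.grab_frame("side");im2=r.grab_frame("top")
s=r.state();print(s["time_s"],s["ee_pos"],s["qpos"],s["qvel"])
o=np.zeros((400,800,3),np.uint8)
o[:,:400]=cv2.resize(im[120:240,210:330],(400,400));o[:,400:]=cv2.resize(im2[180:300,120:240],(400,400));cv2.imwrite("pics/c3.png",o)
go((.456,.334,.022),-.14+np.pi)
```

```text
3.2 [0.4524 0.3257 0.13  ] [ 0.4974  0.1906  1.8477  0.0014  1.114  -0.9246] [-0.0451 -0.1133  0.0319 -0.0408  0.0857  0.0472]
delta [-0.0067  0.0186  0.2159] rot [-0.0017 -0.003  -0.003 ]
```

View pics/c3.png

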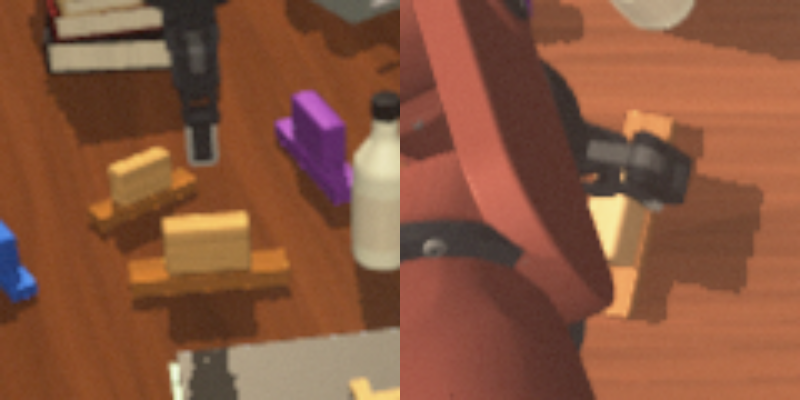

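The side crop shows the open fingers above the scraper, and in the top view they straddle its grip. I'll correct about 9 mm in y and descend.

move_arm --plan '[{"delta_pos": [-0.007, 0.018, 0.0]}, {"delta_pos": [-0.007, 0.018, 0.03]}, {"delta_pos": [-0.007, 0.018, 0.07]}, {"delta_pos": [-0.007, 0.018, 0.11]}, {"delta_pos": [-0.007, 0.018, 0.15]}, {"delta_pos": [-0.007, 0.018, 0.18]}, {"delta_pos": [-0.007, 0.018, 0.2]}, {"delta_pos": [-0.007, 0.018, 0.21]}, {"delta_pos": [-0.007, 0.018, 0.214]}, {"delta_pos": [-0.007, 0.018, 0.214]}]'

```text
invalid input
```

move_arm --plan '[{"delta_pos": [0, 0, 0]}, {"delta_pos": [0, 0, 0]}, {"delta_pos": [0, 0, 0]}, {"delta_pos": [0, 0, 0]}, {"delta_pos": [0, 0, 0]}, {"delta_pos": [0, 0, 0]}, {"delta_pos": [0, 0, 0]}, {"delta_pos": [0, 0, 0]}, {"delta_pos": [0, 0, 0]}, {"delta_pos": [0, 0, 0]}]' --grip 0

```text
invalid input
```

Run:
```python
from h import *
s=r.state();print(s["time_s"],s["ee_pos"],s["tool_rot"],s["grip_width"],s["grip_force"],s["wrist_force"])
go(s["ee_pos"]+[0,0,.13],-.14+np.pi)
```

```text
3.2 [0.4524 0.3257 0.13  ] [[-0.9888  0.1488 -0.01  ]
 [ 0.1488  0.9889 -0.0041]
 [ 0.0093 -0.0055 -0.9999]] 0.0854693475489053 0.0 [-1.2125 -1.4086 -0.6862]
delta [ 0.0024 -0.0014 -0.26  ] rot [-0.0017 -0.003  -0.003 ]
```

move_arm --plan '[{"delta_pos": [0.003, 0.007, 0.0], "rotation": [0, 0, 0]}, {"delta_pos": [0.003, 0.007, 0.03], "rotation": [0, 0, 0]}, {"delta_pos": [0.003, 0.007, 0.07], "rotation": [0, 0, 0]}, {"delta_pos": [0.003, 0.007, 0.11], "rotation": [0, 0, 0]}, {"delta_pos": [0.003, 0.007, 0.15], "rotation": [0, 0, 0]}, {"delta_pos": [0.003, 0.007, 0.18], "rotation": [0, 0, 0]}, {"delta_pos": [0.003, 0.007, 0.2], "rotation": [0, 0, 0]}, {"delta_pos": [0.003, 0.007, 0.21], "rotation": [0, 0, 0]}, {"delta_pos": [0.003, 0.007, 0.216], "rotation": [0, 0, 0]}, {"delta_pos": [0.003, 0.007, 0.216], "rotation": [0, 0, 0]}]'

```text
time_s: 4.2
ee_pos: [0.4547, 0.3275, 0.0294]
tool_rot: [[-0.988, 0.154, 0.001], [0.154, 0.988, 0.0], [-0.001, 0.0, -1.0]]
wrist_force: [0.0, -0.1, 0.5]
grip_width: 0.0855
grip_force: 0.0
```

move_arm --plan '[{"delta_pos": [0, 0, 0], "rotation": [0, 0, 0]}, {"delta_pos": [0, 0, 0], "rotation": [0, 0, 0]}, {"delta_pos": [0, 0, 0], "rotation": [0, 0, 0]}, {"delta_pos": [0, 0, 0], "rotation": [0, 0, 0]}, {"delta_pos": [0, 0, 0], "rotation": [0, 0, 0]}, {"delta_pos": [0, 0, 0], "rotation": [0, 0, 0]}, {"delta_pos": [0, 0, 0], "rotation": [0, 0, 0]}, {"delta_pos": [0, 0, 0], "rotation": [0, 0, 0]}, {"delta_pos": [0, 0, 0], "rotation": [0, 0, 0]}, {"delta_pos": [0, 0, 0], "rotation": [0, 0, 0]}]' --grip 0

```text
time_s: 5.2
ee_pos: [0.4553, 0.328, 0.03]
tool_rot: [[-0.988, 0.154, 0.002], [0.154, 0.988, 0.001], [-0.002, 0.001, -1.0]]
wrist_force: [0.1, 1.8, 5.4]
grip_width: 0.0229
grip_force: 60.2
```

Run:
```python
from h import *
s=r.state();print(s["time_s"],s["ee_pos"],s["tool_rot"],s["grip_width"],s["grip_force"],s["wrist_force"])
go(s["ee_pos"]+[0,0,.13],-.14+np.pi)
```

```text
5.2 [0.4553 0.328  0.03  ] [[-0.988   0.1542  0.0018]
 [ 0.1542  0.988   0.0011]
 [-0.0016  0.0014 -1.    ]] 0.02288404891142183 60.20996868610382 [0.0856 1.7833 5.4332]
delta [-0.0004  0.0004 -0.26  ] rot [ 0.0004  0.0005 -0.0047]
```

move_arm --plan '[{"delta_pos": [0, 0, -0.04], "rotation": [0, 0, 0]}, {"delta_pos": [0, 0, -0.1], "rotation": [0, 0, 0]}, {"delta_pos": [0, 0, -0.16], "rotation": [0, 0, 0]}, {"delta_pos": [-0.01, -0.045, -0.18], "rotation": [0, 0, -0.005]}, {"delta_pos": [-0.024, -0.11, -0.18], "rotation": [0, 0, -0.01]}, {"delta_pos": [-0.041, -0.19, -0.18], "rotation": [0, 0, -0.01]}, {"delta_pos": [-0.059, -0.27, -0.18], "rotation": [0, 0, -0.01]}, {"delta_pos": [-0.076, -0.35, -0.18], "rotation": [0, 0, -0.01]}, {"delta_pos": [-0.093, -0.43, -0.18], "rotation": [0, 0, -0.01]}, {"delta_pos": [-0.111, -0.51, -0.18], "rotation": [0, 0, -0.01]}]'

```text
time_s: 6.2
ee_pos: [0.4679, 0.0652, 0.1176]
tool_rot: [[-0.992, 0.123, -0.003], [0.123, 0.992, -0.0], [0.003, -0.001, -1.0]]
wrist_force: [-0.0, 0.8, -1.7]
grip_width: 0.023
grip_force: 59.5
```

Run:
```python
from h import *
s=r.state();print(s["time_s"],s["ee_pos"],s["grip_width"],s["wrist_force"])
go((.4797,-.0833,.12),-.122+np.pi)
```

```text
6.2 [0.4679 0.0652 0.1176] 0.023009870476791837 [-0.0164  0.7888 -1.7424]
delta [-0.0599 -0.2919 -0.0047] rot [-0.0002 -0.0011 -0.0004]
```

move_arm --plan '[{"delta_pos": [-0.016, -0.08, 0], "rotation": [0, 0, 0]}, {"delta_pos": [-0.031, -0.15, 0], "rotation": [0, 0, 0]}, {"delta_pos": [-0.044, -0.21, 0], "rotation": [0, 0, 0]}, {"delta_pos": [-0.053, -0.255, 0], "rotation": [0, 0, 0]}, {"delta_pos": [-0.058, -0.28, 0], "rotation": [0, 0, 0]}, {"delta_pos": [-0.06, -0.29, 0], "rotation": [0, 0, 0]}, {"delta_pos": [-0.06, -0.29, 0], "rotation": [0, 0, 0]}, {"delta_pos": [-0.06, -0.29, 0], "rotation": [0, 0, 0]}, {"delta_pos": [-0.06, -0.29, 0], "rotation": [0, 0, 0]}, {"delta_pos": [-0.06, -0.29, 0], "rotation": [0, 0, 0]}]'

```text
time_s: 7.2
ee_pos: [0.4817, -0.0798, 0.1191]
tool_rot: [[-0.993, 0.122, -0.0], [0.122, 0.993, 0.0], [0.0, 0.0, -1.0]]
wrist_force: [-0.1, -0.5, -1.9]
grip_width: 0.0235
grip_force: 59.5
```

Run:
```python
from h import *
im=r.grab_frame("side");im2=r.grab_frame("top")
s=r.state();print(s["time_s"],s["ee_pos"],s["tool_rot"],s["qvel"].round(3),s["wrist_force"])
go((.5015,-.0859,.0725),-.122+np.pi)
o=np.zeros((500,800,3),np.uint8)
o[:,:400]=cv2.resize(im[170:345,245:385],(400,500));o[:,400:]=cv2.resize(im2[120:295,255:395],(400,500));cv2.imwrite("pics/c4.png",o)
```

```text
7.3 [ 0.4818 -0.0801  0.1191] [[-0.9925  0.1222  0.    ]
 [ 0.1222  0.9925  0.    ]
 [-0.      0.     -1.    ]] [-0.005  0.001 -0.001 -0.001 -0.001 -0.002] [ 0.6441 -0.0126 -1.2378]
delta [-0.0405 -0.0067  0.0933] rot [ 0.      0.     -0.0001]
```

View pics/c4.png

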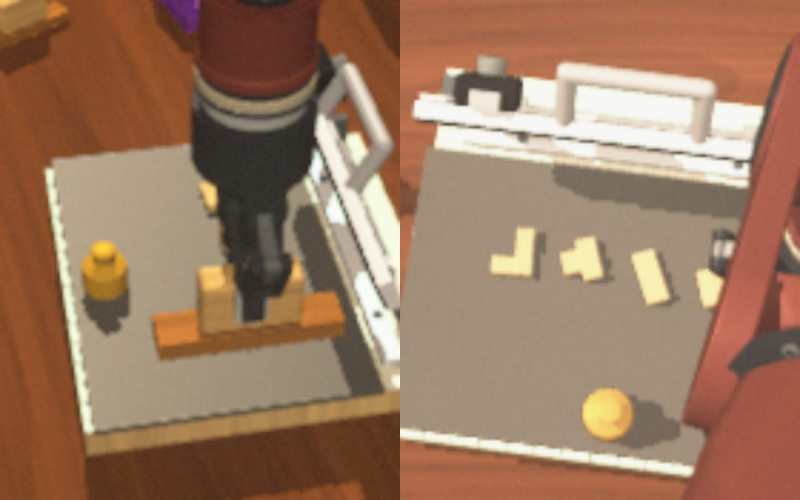

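The side crop shows the scraper held level above the -y end, near full-frame pixel (333,287), with the weight clear at (281,265). The chips ahead are undisturbed. I'll descend to about 2 mm above the board, checking force.

move_arm --plan '[{"delta_pos": [-0.015, -0.007, 0.01], "rotation": [0, 0, 0]}, {"delta_pos": [-0.03, -0.007, 0.03], "rotation": [0, 0, 0]}, {"delta_pos": [-0.03, -0.007, 0.05], "rotation": [0, 0, 0]}, {"delta_pos": [-0.03, -0.007, 0.065], "rotation": [0, 0, 0]}, {"delta_pos": [-0.03, -0.007, 0.075], "rotation": [0, 0, 0]}, {"delta_pos": [-0.03, -0.007, 0.083], "rotation": [0, 0, 0]}, {"delta_pos": [-0.03, -0.007, 0.089], "rotation": [0, 0, 0]}, {"delta_pos": [-0.03, -0.007, 0.093], "rotation": [0, 0, 0]}, {"delta_pos": [-0.03, -0.007, 0.093], "rotation": [0, 0, 0]}, {"delta_pos": [-0.03, -0.007, 0.093], "rotation": [0, 0, 0]}]'

```text
time_s: 8.3
ee_pos: [0.4964, -0.0861, 0.0729]
tool_rot: [[-0.992, 0.123, 0.001], [0.123, 0.992, -0.0], [-0.001, -0.0, -1.0]]
wrist_force: [-0.8, 0.7, -1.3]
grip_width: 0.0231
grip_force: 59.5
```

Run:
```python
from h import *
im=r.grab_frame("side")
s=r.state();print(s["time_s"],s["ee_pos"],s["tool_rot"],s["wrist_force"],s["wrist_torque"])
cv2.imwrite("pics/c5.png",cv2.resize(im[200:350,250:410],(800,600)))
o=np.array([.5197,.0378]);ex=np.array([.9926,-.1217]);ey=np.array([.1217,.9926])
q=s["ee_pos"][:2]-o;print(q@ex,q@ey)
```

```text
8.35 [ 0.4965 -0.0861  0.0729] [[-0.9924  0.1231  0.0007]
 [ 0.1231  0.9924 -0.0002]
 [-0.0007 -0.0001 -1.    ]] [ 1.0925  0.3199 -1.0499] [ 0.0141 -0.027  -0.0172]
-0.007916325285873814 -0.1257832462154636
```

View pics/c5.png

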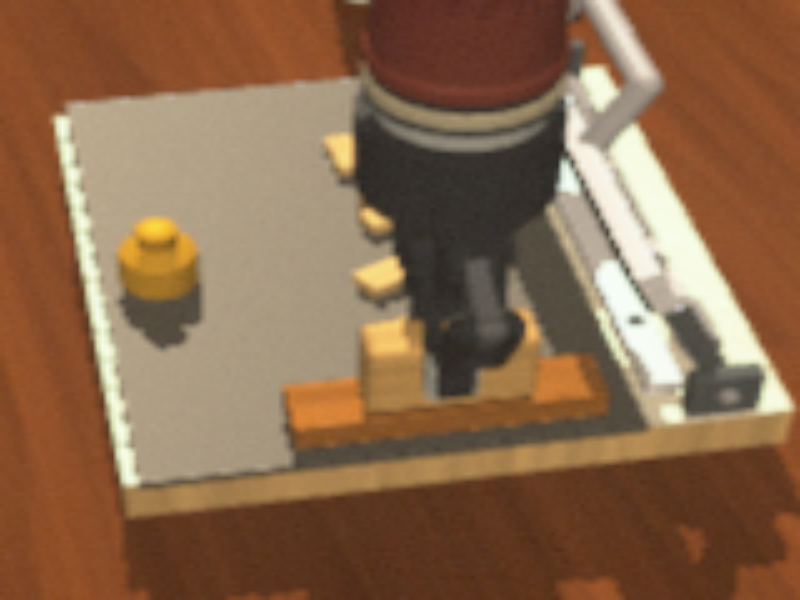

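The scraper sits just above the board at the -y end, around full-frame pixel (335,282), with all the chips ahead of it and no contact force. Now I'll sweep toward +y at about 0.1 m/s.

move_arm --plan '[{"delta_pos": [0, 0.01, 0], "rotation": [0, 0, 0]}, {"delta_pos": [0, 0.025, 0], "rotation": [0, 0, 0]}, {"delta_pos": [0, 0.045, 0], "rotation": [0, 0, 0]}, {"delta_pos": [0, 0.065, 0], "rotation": [0, 0, 0]}, {"delta_pos": [0, 0.085, 0], "rotation": [0, 0, 0]}, {"delta_pos": [0, 0.105, 0], "rotation": [0, 0, 0]}, {"delta_pos": [0, 0.125, 0], "rotation": [0, 0, 0]}, {"delta_pos": [0, 0.145, 0], "rotation": [0, 0, 0]}, {"delta_pos": [0, 0.165, 0], "rotation": [0, 0, 0]}, {"delta_pos": [0, 0.185, 0], "rotation": [0, 0, 0]}]'

```text
time_s: 9.35
ee_pos: [0.5077, 0.0066, 0.0726]
tool_rot: [[-0.992, 0.123, -0.0], [0.123, 0.992, -0.0], [0.0, -0.0, -1.0]]
wrist_force: [0.5, -0.2, -1.9]
grip_width: 0.0233
grip_force: 59.5
```

move_arm --plan '[{"delta_pos": [0, 0.02, 0], "rotation": [0, 0, 0]}, {"delta_pos": [0, 0.04, 0], "rotation": [0, 0, 0]}, {"delta_pos": [0, 0.06, 0], "rotation": [0, 0, 0]}, {"delta_pos": [0, 0.08, 0], "rotation": [0, 0, 0]}, {"delta_pos": [0, 0.1, 0], "rotation": [0, 0, 0]}, {"delta_pos": [0, 0.12, 0], "rotation": [0, 0, 0]}, {"delta_pos": [0, 0.14, 0], "rotation": [0, 0, 0]}, {"delta_pos": [0, 0.16, 0], "rotation": [0, 0, 0]}, {"delta_pos": [0, 0.18, 0], "rotation": [0, 0, 0]}, {"delta_pos": [0, 0.2, 0], "rotation": [0, 0, 0]}]'

```text
time_s: 10.35
ee_pos: [0.52, 0.1059, 0.0726]
tool_rot: [[-0.992, 0.123, 0.0], [0.123, 0.992, 0.0], [-0.0, 0.0, -1.0]]
wrist_force: [-1.5, -0.6, -1.5]
grip_width: 0.0229
grip_force: 59.4
```

Run:
```python
from h import *
im=r.grab_frame("side");im2=r.grab_frame("top")
s=r.state();print(s["time_s"],s["ee_pos"],s["tool_rot"],s["wrist_force"])
o=np.array([.5197,.0378]);ex=np.array([.9926,-.1217]);ey=np.array([.1217,.9926])
q=s["ee_pos"][:2]-o;print(q@ex,q@ey)
o=np.zeros((500,800,3),np.uint8)
o[:,:400]=cv2.resize(im[150:325,245:385],(400,500));o[:,400:]=cv2.resize(im2[120:295,215:355],(400,500));cv2.imwrite("pics/c6.png",o)
```

```text
10.45 [0.5202 0.1063 0.0727] [[-0.9926  0.1218  0.0004]
 [ 0.1218  0.9926  0.0005]
 [-0.0003  0.0005 -1.    ]] [ 0.652   0.817  -0.5578]
-0.007881754038893489 0.06809769453509944
```

View pics/c6.png

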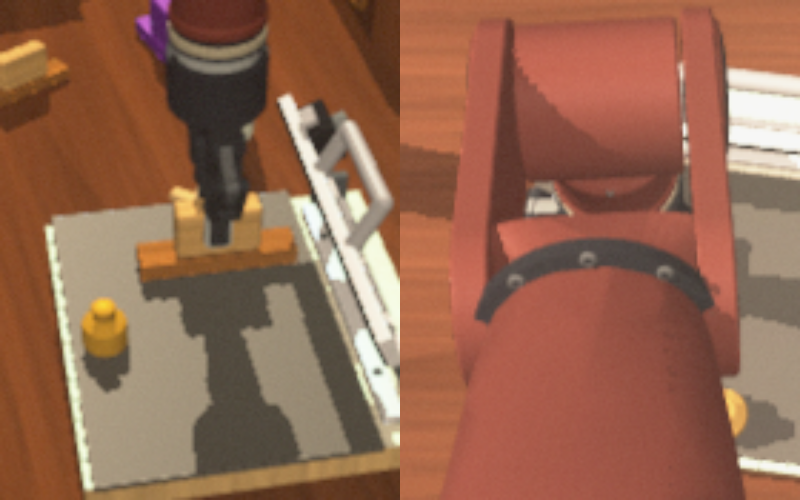

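The scraper is at about (322,238) in the side view with the swept board behind it empty. A chip shows ahead of it at (309,218). I'll finish the sweep over the +y end.

move_arm --plan '[{"delta_pos": [0, 0.02, 0], "rotation": [0, 0, 0]}, {"delta_pos": [0, 0.04, 0], "rotation": [0, 0, 0]}, {"delta_pos": [0, 0.06, 0], "rotation": [0, 0, 0]}, {"delta_pos": [0, 0.08, 0], "rotation": [0, 0, 0]}, {"delta_pos": [0, 0.1, 0], "rotation": [0, 0, 0]}, {"delta_pos": [0, 0.12, 0], "rotation": [0, 0, 0]}, {"delta_pos": [0, 0.14, 0], "rotation": [0, 0, 0]}, {"delta_pos": [0, 0.16, 0], "rotation": [0, 0, 0]}, {"delta_pos": [0, 0.18, 0], "rotation": [0, 0, 0]}, {"delta_pos": [0, 0.2, 0], "rotation": [0, 0, 0]}]'

```text
time_s: 11.45
ee_pos: [0.5323, 0.2051, 0.0726]
tool_rot: [[-0.992, 0.123, -0.0], [0.123, 0.992, -0.0], [0.0, -0.0, -1.0]]
wrist_force: [-0.0, -0.1, -1.3]
grip_width: 0.0234
grip_force: 59.5
```

Run:
```python
from h import *
s=r.state();print(s["time_s"],s["ee_pos"],s["wrist_force"])
o=np.array([.5197,.0378]);ex=np.array([.9926,-.1217]);ey=np.array([.1217,.9926])
q=s["ee_pos"][:2]-o;print(q@ex,q@ey)
go((.456,.345,.0725),-.14+np.pi)
im=r.grab_frame("side");cv2.imwrite("pics/c7.png",im)
for m in r.masks_of("chip0","side")+r.masks_of("chip2","side"): print(round(m["score"],2),m["extent"])
# light-wood pixels on board region seen from the side
```

```text
11.45 [0.5323 0.2051 0.0726] [-0.0064 -0.1302 -1.3331]
-0.007851474294224699 0.16763114965357948
delta [0.1859 0.2588 0.0001] rot [-0.     -0.      0.0053]
```

move_arm --plan '[{"delta_pos": [0, 0, -0.04], "rotation": [0, 0, 0]}, {"delta_pos": [0, 0.01, -0.09], "rotation": [0, 0, 0]}, {"delta_pos": [0.03, 0.05, -0.1], "rotation": [0, 0, 0]}, {"delta_pos": [0.07, 0.1, -0.1], "rotation": [0, 0, 0]}, {"delta_pos": [0.12, 0.16, -0.1], "rotation": [0, 0, 0]}, {"delta_pos": [0.16, 0.21, -0.1], "rotation": [0, 0, 0]}, {"delta_pos": [0.19, 0.25, -0.1], "rotation": [0, 0, 0]}, {"delta_pos": [0.2, 0.26, -0.1], "rotation": [0, 0, 0]}, {"delta_pos": [0.2, 0.26, -0.08], "rotation": [0, 0, 0]}, {"delta_pos": [0.2, 0.26, -0.05], "rotation": [0, 0, 0]}]'

```text
time_s: 12.6
ee_pos: [0.4503, 0.3452, 0.0977]
tool_rot: [[-0.992, 0.123, 0.003], [0.123, 0.992, 0.001], [-0.002, 0.001, -1.0]]
wrist_force: [1.0, 0.9, -1.8]
grip_width: 0.0229
grip_force: 59.4
```

Run:
```python
from h import *
s=r.state();print(s["time_s"],s["ee_pos"],s["wrist_force"])
for n in("top","side"):
    im=r.grab_frame(n);cv2.imwrite(f"pics/d_{n}.png",im)
    for t in("chip0","chip1","chip2","chip3"):
        for m in r.masks_of(t,n):
            e=m["extent"];c=((e[0]+e[2])/2,(e[1]+e[3])/2);print(n,t,round(m["score"],2),np.round(e,0),atz(n,c,.005)[:2],atz(n,c,.045)[:2])
```

```text
12.6 [0.4503 0.3452 0.0977] [ 0.9886  0.9072 -1.7597]
top chip0 0.7 [244. 212. 257. 231.] [0.5092 0.2097] [0.5001 0.2035]
top chip0 0.67 [247. 205. 258. 216.] [0.5342 0.2054] [0.5241 0.1993]
top chip0 0.61 [247. 194. 257. 213.] [0.5493 0.2074] [0.5386 0.2012]
top chip0 0.58 [240. 196. 245. 211.] [0.5493 0.2281] [0.5386 0.2211]
top chip1 0.7 [244. 212. 257. 231.] [0.5092 0.2097] [0.5001 0.2035]
top chip1 0.67 [247. 205. 258. 216.] [0.5342 0.2054] [0.5241 0.1993]
top chip1 0.61 [247. 194. 257. 213.] [0.5493 0.2074] [0.5386 0.2012]
top chip1 0.58 [240. 196. 245. 211.] [0.5493 0.2281] [0.5386 0.2211]
top chip2 0.7 [244. 212. 257. 231.] [0.5092 0.2097] [0.5001 0.2035]
top chip2 0.67 [247. 205. 258. 216.] [0.5342 0.2054] [0.5241 0.1993]
top chip2 0.61 [247. 194. 257. 213.] [0.5493 0.2074] [0.5386 0.2012]
top chip2 0.58 [240. 196. 245. 211.] [0.5493 0.2281] [0.5386 0.2211]
top chip3 0.7 [244. 212. 257. 231.] [0.5092 0.2097] [0.5001 0.2035]
top chip3 0.67 [247. 205. 258. 216.] [0.5342 0.2054] [0.5241 0.1993]
top chip3 0.61 [247. 194. 257. 213.] [0.5493 0.2074] [0.5386 0.2012]
top chip3 0.58 [240. 196. 245. 211.] [0.5493 0.2281] [0.5386 0.2211]
```

All four chips show beyond the +y end on the table. Placing the scraper.

move_arm --plan '[{"delta_pos": [0, 0, 0.025], "rotation": [0, 0, 0]}, {"delta_pos": [0, 0, 0.05], "rotation": [0, 0, 0]}, {"delta_pos": [0, 0, 0.075], "rotation": [0, 0, 0]}, {"delta_pos": [0, 0, 0.095], "rotation": [0, 0, 0]}, {"delta_pos": [0, 0, 0.11], "rotation": [0, 0, 0]}, {"delta_pos": [0, 0, 0.12], "rotation": [0, 0, 0]}, {"delta_pos": [0, 0, 0.127], "rotation": [0, 0, 0]}, {"delta_pos": [0, 0, 0.131], "rotation": [0, 0, 0]}, {"delta_pos": [0, 0, 0.133], "rotation": [0, 0, 0]}, {"delta_pos": [0, 0, 0.133], "rotation": [0, 0, 0]}]'

```text
time_s: 14.1
ee_pos: [0.4493, 0.3457, 0.0314]
tool_rot: [[-0.992, 0.123, 0.0], [0.123, 0.992, 0.0], [-0.0, 0.0, -1.0]]
wrist_force: [-0.6, 0.9, -1.1]
grip_width: 0.0231
grip_force: 59.4
```

move_arm --plan '[{"delta_pos": [0, 0, 0], "rotation": [0, 0, 0]}, {"delta_pos": [0, 0, 0], "rotation": [0, 0, 0]}, {"delta_pos": [0, 0, 0], "rotation": [0, 0, 0]}, {"delta_pos": [0, 0, 0], "rotation": [0, 0, 0]}, {"delta_pos": [0, 0, 0], "rotation": [0, 0, 0]}, {"delta_pos": [0, 0, 0], "rotation": [0, 0, 0]}, {"delta_pos": [0, 0, 0], "rotation": [0, 0, 0]}, {"delta_pos": [0, 0, -0.03], "rotation": [0, 0, 0]}, {"delta_pos": [0, 0, -0.09], "rotation": [0, 0, 0]}, {"delta_pos": [0, 0, -0.17], "rotation": [0, 0, 0]}]' --grip 1

```text
time_s: 15.1
ee_pos: [0.4474, 0.3446, 0.1158]
tool_rot: [[-0.992, 0.123, -0.004], [0.123, 0.992, -0.002], [0.004, -0.003, -1.0]]
wrist_force: [0.9, 0.5, 0.0]
grip_width: 0.0856
grip_force: 0.0
```

Run:
```python
from h import *
s=r.state();print(s["time_s"],s["ee_pos"])
go((.607,.0272,.26),-.122+np.pi/2)
```

```text
15.1 [0.4474 0.3446 0.1158]
delta [-0.3939 -0.5915 -0.2883] rot [-0.0016 -0.0002  0.4995]
```

move_arm --plan '[{"delta_pos": [0, 0, -0.09], "rotation": [0, 0, 0]}, {"delta_pos": [0, 0, -0.19], "rotation": [0, 0, 0.04]}, {"delta_pos": [-0.02, -0.03, -0.27], "rotation": [0, 0, 0.085]}, {"delta_pos": [-0.06, -0.09, -0.288], "rotation": [0, 0, 0.13]}, {"delta_pos": [-0.1, -0.15, -0.288], "rotation": [0, 0, 0.175]}, {"delta_pos": [-0.15, -0.22, -0.288], "rotation": [0, 0, 0.22]}, {"delta_pos": [-0.2, -0.3, -0.288], "rotation": [0, 0, 0.265]}, {"delta_pos": [-0.25, -0.37, -0.288], "rotation": [0, 0, 0.31]}, {"delta_pos": [-0.3, -0.45, -0.288], "rotation": [0, 0, 0.355]}, {"delta_pos": [-0.34, -0.51, -0.288], "rotation": [0, 0, 0.4]}]'

```text
time_s: 16.1
ee_pos: [0.5871, 0.0691, 0.2616]
tool_rot: [[-0.183, 0.983, 0.002], [0.983, 0.183, -0.001], [-0.001, 0.002, -1.0]]
wrist_force: [-0.2, 0.7, 0.2]
grip_width: 0.0853
grip_force: 0.0
```

Run:
```python
from h import *
s=r.state();print(s["time_s"],s["ee_pos"])
go((.607,.0272,.22),-.122+np.pi/2)
```

```text
16.1 [0.5871 0.0691 0.2616]
delta [-0.0896  0.0236  0.0832] rot [0.0006 0.0002 0.0973]
```

move_arm --plan '[{"delta_pos": [-0.03, 0.008, 0], "rotation": [0, 0, 0.04]}, {"delta_pos": [-0.06, 0.016, 0], "rotation": [0, 0, 0.075]}, {"delta_pos": [-0.08, 0.022, 0], "rotation": [0, 0, 0.095]}, {"delta_pos": [-0.088, 0.024, 0.01], "rotation": [0, 0, 0.097]}, {"delta_pos": [-0.088, 0.024, 0.03], "rotation": [0, 0, 0.097]}, {"delta_pos": [-0.088, 0.024, 0.05], "rotation": [0, 0, 0.097]}, {"delta_pos": [-0.088, 0.024, 0.06], "rotation": [0, 0, 0.097]}, {"delta_pos": [-0.088, 0.024, 0.06], "rotation": [0, 0, 0.097]}, {"delta_pos": [-0.088, 0.024, 0.06], "rotation": [0, 0, 0.097]}, {"delta_pos": [-0.088, 0.024, 0.06], "rotation": [0, 0, 0.097]}]'

```text
time_s: 17.1
ee_pos: [0.6067, 0.031, 0.2306]
tool_rot: [[0.113, 0.994, 0.001], [0.994, -0.113, 0.0], [0.0, 0.001, -1.0]]
wrist_force: [-0.5, -0.7, -0.4]
grip_width: 0.0854
grip_force: 0.0
```

Run:
```python
from h import *
im=r.grab_frame("side");im2=r.grab_frame("top")
s=r.state();print(s["time_s"],s["ee_pos"],s["tool_rot"])
go((.607,.0272,.166),-.122+np.pi/2)
o=np.zeros((500,800,3),np.uint8)
o[:,:400]=cv2.resize(im[135:310,270:410],(400,500));o[:,400:]=cv2.resize(im2[120:295,215:355],(400,500));cv2.imwrite("pics/c8.png",o)
```

```text
17.2 [0.6068 0.0308 0.2307] [[ 0.1135  0.9935  0.0011]
 [ 0.9935 -0.1135 -0.0001]
 [ 0.0001  0.0011 -1.    ]]
delta [-0.0071  0.001   0.1294] rot [ 0.0004 -0.      0.0026]
```

View pics/c8.png

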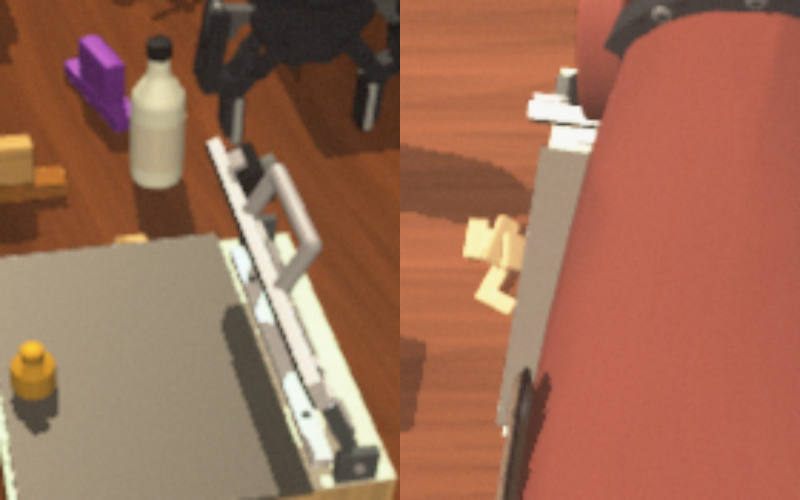

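Side crop: the open fingers straddle the handle at about (371,213), with the board clear of chips. Top crop: the chips are heaped just off the +y end near (246,207). I'll check the heap height and the handle alignment numerically.

Run:
```python
from h import *
r.grab_frame("side");r.grab_frame("top")
o=np.array([.5197,.0378]);ex=np.array([.9926,-.1217]);ey=np.array([.1217,.9926])
for n in("top","side"):
    seen=[]
    for t in("chip0","chip1","chip2"):
        for m in r.masks_of(t,n):
            e=np.round(m["extent"]).tolist()
            if e in seen: continue
            seen.append(e);M=cv2.moments(m["region"].astype(np.uint8),True);c=(M["m10"]/M["m00"],M["m01"]/M["m00"])
            print(n,t,round(m["score"],2),e,np.round(c,1))
            for z in(.003,.015,.03):
                q=atz(n,c,z)[:2]-o;print("   z",z,(q@ex).round(4),(q@ey).round(4))
im=r.grab_frame("side")[205:235,295:345].astype(int)
# light-wood blob beyond board end in side view
hsv=cv2.cvtColor(im.astype(np.uint8),cv2.COLOR_BGR2HSV);mk=(hsv[...,2]>165)&(hsv[...,1]>70)&(hsv[...,0]>10)
ys,xs=np.nonzero(mk);print("blob",len(xs),xs.min()+295,xs.max()+295,ys.min()+205,ys.max()+205) if len(xs) else 0
for uv in((312,217),(316,218),(316,221)):
    e,d=ray("side",uv)
    for y in(.16,.175,.19):
        t=(y-(e[:2]-o)@ey)/(d[:2]@ey);p=e+t*d;print(uv,y,"x",((p[:2]-o)@ex).round(3),"z",p[2].round(4))
```

```text
top chip0 0.54 [246.0, 214.0, 256.0, 231.0] [248.1 221.4]
   z 0.003 -0.0316 0.1739
   z 0.015 -0.0341 0.1717
   z 0.03 -0.0372 0.1689
top chip0 0.5 [239.0, 196.0, 245.0, 209.0] [241.2 202.1]
   z 0.003 0.0088 0.1958
   z 0.015 0.0058 0.1933
   z 0.03 0.0021 0.1902
top chip0 0.41 [244.0, 196.0, 259.0, 214.0] [248.8 203.9]
   z 0.003 0.0068 0.1787
   z 0.015 0.0039 0.1764
   z 0.03 0.0002 0.1735
top chip0 0.19 [261.0, 150.0, 412.0, 181.0] [343. 167.]
   z 0.003 0.117 -0.0131
   z 0.015 0.1127 -0.0131
   z 0.03 0.1074 -0.0131
blob 44 299 321 217 222
(312, 217) 0.16 x -0.007 z 0.0431
(312, 217) 0.175 x -0.004 z 0.031
(312, 217) 0.19 x -0.002 z 0.0188
(316, 218) 0.16 x 0.003 z 0.0384
(316, 218) 0.175 x 0.006 z 0.0262
(316, 218) 0.19 x 0.009 z 0.014
(316, 221) 0.16 x 0.003 z 0.0287
(316, 221) 0.175 x 0.006 z 0.0163
(316, 221) 0.19 x 0.009 z 0.0039
```

The chips are in a low heap on the table, under 20 mm high and below the board. Descending on the handle and pinching.

move_arm --plan '[{"delta_pos": [-0.007, 0, 0.02], "rotation": [0, 0, 0]}, {"delta_pos": [-0.007, 0, 0.04], "rotation": [0, 0, 0]}, {"delta_pos": [-0.007, 0, 0.06], "rotation": [0, 0, 0]}, {"delta_pos": [-0.007, 0, 0.08], "rotation": [0, 0, 0]}, {"delta_pos": [-0.007, 0, 0.1], "rotation": [0, 0, 0]}, {"delta_pos": [-0.007, 0, 0.115], "rotation": [0, 0, 0]}, {"delta_pos": [-0.007, 0, 0.125], "rotation": [0, 0, 0]}, {"delta_pos": [-0.007, 0, 0.129], "rotation": [0, 0, 0]}, {"delta_pos": [-0.007, 0, 0.129], "rotation": [0, 0, 0]}, {"delta_pos": [-0.007, 0, 0.129], "rotation": [0, 0, 0]}]'

```text
time_s: 18.65
ee_pos: [0.6065, 0.0272, 0.1661]
tool_rot: [[0.114, 0.994, 0.001], [0.994, -0.114, -0.0], [0.0, 0.001, -1.0]]
wrist_force: [-0.1, 0.6, 0.0]
grip_width: 0.0851
grip_force: 0.0
```

Run:
```python
from h import *
im=r.grab_frame("side")
s=r.state();print(s["time_s"],s["ee_pos"],s["wrist_force"])
cv2.imwrite("pics/c9.png",cv2.resize(im[140:290,300:460],(800,600),interpolation=cv2.INTER_CUBIC))
```

```text
18.7 [0.6065 0.0272 0.1662] [-0.4619  0.1604  0.7163]
```

View pics/c9.png

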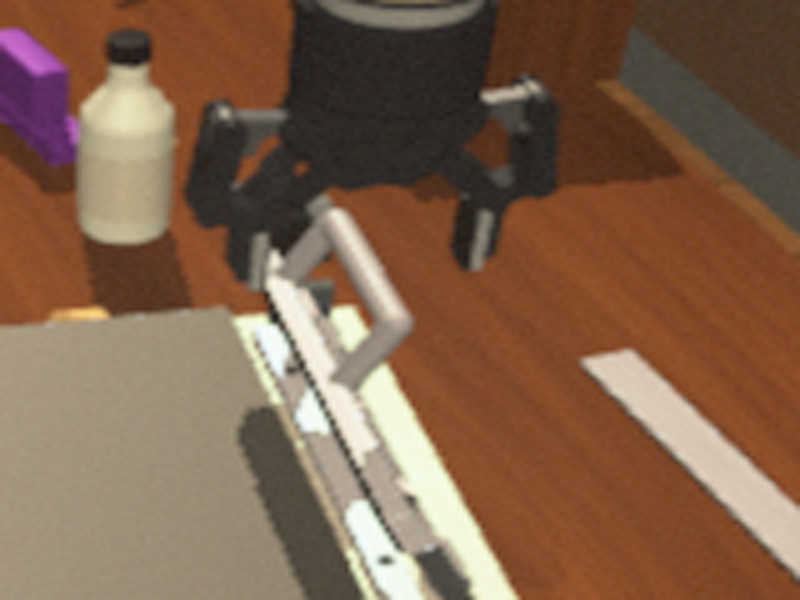

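The fingers stand on either side of the handle rod, whose middle is about (374,206) in the side view. Closing.

move_arm --plan '[{"delta_pos": [0, 0, 0], "rotation": [0, 0, 0]}, {"delta_pos": [0, 0, 0], "rotation": [0, 0, 0]}, {"delta_pos": [0, 0, 0], "rotation": [0, 0, 0]}, {"delta_pos": [0, 0, 0], "rotation": [0, 0, 0]}, {"delta_pos": [0, 0, 0], "rotation": [0, 0, 0]}, {"delta_pos": [0, 0, 0], "rotation": [0, 0, 0]}, {"delta_pos": [0, 0, 0], "rotation": [0, 0, 0]}, {"delta_pos": [0, 0, 0], "rotation": [0, 0, 0]}, {"delta_pos": [0, 0, 0], "rotation": [0, 0, 0]}, {"delta_pos": [0, 0, 0], "rotation": [0, 0, 0]}]' --grip 0

```text
time_s: 19.7
ee_pos: [0.6064, 0.0272, 0.1659]
tool_rot: [[0.114, 0.993, 0.001], [0.993, -0.114, -0.0], [0.0, 0.001, -1.0]]
wrist_force: [2.0, 0.2, 0.6]
grip_width: 0.0116
grip_force: 58.5
```

Run:
```python
from h import *
s=r.state();print(s["time_s"],s["ee_pos"],s["wrist_force"],s["wrist_torque"],s["grip_width"],s["grip_force"])
# handle ~0.006 below grasp point; arc in cutter frame relative to rod: rows (tool y = +cutter x, tool z = down)
h=lambda t:.13*np.array([-np.cos(t+.273),np.sin(t+.273)])
for t in np.arange(1.15,-.001,-.0575): d=h(t)-h(1.13); print(round(t,3),"ty",(d[0]/.5).round(3),"tz",(-d[1]/.5).round(3))
```

```text
19.7 [0.6064 0.0272 0.1659] [2.0315 0.2464 0.5597] [ 0.0106 -0.3323 -0.0999] 0.011593791447626605 58.54166507720947
1.15 ty 0.005 tz -0.001
1.092 ty -0.01 tz 0.002
1.035 ty -0.024 tz 0.005
0.977 ty -0.038 tz 0.01
0.92 ty -0.052 tz 0.015
0.862 ty -0.066 tz 0.021
0.805 ty -0.08 tz 0.027
0.747 ty -0.093 tz 0.035
0.69 ty -0.105 tz 0.043
0.632 ty -0.117 tz 0.052
0.575 ty -0.129 tz 0.061
0.517 ty -0.139 tz 0.072
0.46 ty -0.15 tz 0.082
0.402 ty -0.159 tz 0.094
0.345 ty -0.168 tz 0.106
0.287 ty -0.177 tz 0.118
0.23 ty -0.184 tz 0.131
0.172 ty -0.191 tz 0.144
0.115 ty -0.197 tz 0.158
0.057 ty -0.203 tz 0.172
-0.0 ty -0.207 tz 0.186
```

move_arm --plan '[{"delta_pos": [0, -0.01, 0.002], "rotation": [0, 0, 0]}, {"delta_pos": [0, -0.024, 0.005], "rotation": [0, 0, 0]}, {"delta_pos": [0, -0.038, 0.01], "rotation": [0, 0, 0]}, {"delta_pos": [0, -0.052, 0.015], "rotation": [0, 0, 0]}, {"delta_pos": [0, -0.066, 0.021], "rotation": [0, 0, 0]}, {"delta_pos": [0, -0.08, 0.027], "rotation": [0, 0, 0]}, {"delta_pos": [0, -0.093, 0.035], "rotation": [0, 0, 0]}, {"delta_pos": [0, -0.105, 0.043], "rotation": [0, 0, 0]}, {"delta_pos": [0, -0.117, 0.052], "rotation": [0, 0, 0]}, {"delta_pos": [0, -0.117, 0.052], "rotation": [0, 0, 0]}]'

```text
time_s: 20.7
ee_pos: [0.5469, 0.0344, 0.1396]
tool_rot: [[0.114, 0.994, -0.001], [0.994, -0.114, 0.001], [0.001, -0.001, -1.0]]
wrist_force: [2.4, 1.9, 5.5]
grip_width: 0.012
grip_force: 60.1
```

Run:
```python
from h import *
s=r.state();print(s["time_s"],s["ee_pos"],s["wrist_force"],s["wrist_torque"],s["grip_width"],s["grip_force"],s["tool_rot"][:,2])
```

```text
20.7 [0.5469 0.0344 0.1396] [2.3867 1.8708 5.507 ] [ 0.2141 -0.6526 -0.0683] 0.011955054364882544 60.131630301475525 [-0.0009  0.0009 -1.    ]
```

Forces are low and the grip is good, so I'll continue the arc.

move_arm --plan '[{"delta_pos": [0, -0.012, 0.009], "rotation": [0, 0, 0]}, {"delta_pos": [0, -0.022, 0.02], "rotation": [0, 0, 0]}, {"delta_pos": [0, -0.033, 0.03], "rotation": [0, 0, 0]}, {"delta_pos": [0, -0.042, 0.042], "rotation": [0, 0, 0]}, {"delta_pos": [0, -0.051, 0.054], "rotation": [0, 0, 0]}, {"delta_pos": [0, -0.06, 0.066], "rotation": [0, 0, 0]}, {"delta_pos": [0, -0.067, 0.079], "rotation": [0, 0, 0]}, {"delta_pos": [0, -0.074, 0.092], "rotation": [0, 0, 0]}, {"delta_pos": [0, -0.08, 0.106], "rotation": [0, 0, 0]}, {"delta_pos": [0, -0.083, 0.113], "rotation": [0, 0, 0]}]'

```text
time_s: 21.7
ee_pos: [0.5087, 0.039, 0.0839]
tool_rot: [[0.114, 0.993, 0.006], [0.993, -0.114, 0.001], [0.002, 0.006, -1.0]]
wrist_force: [6.9, 2.1, 4.9]
grip_width: 0.0117
grip_force: 65.3
```

Run:
```python
from h import *
s=r.state();print(s["time_s"],s["ee_pos"],s["wrist_force"],s["wrist_torque"],s["grip_width"],s["grip_force"],s["tool_rot"][:,2])
```

```text
21.7 [0.5087 0.039  0.0839] [6.9126 2.1254 4.9412] [ 0.3156 -1.3774 -0.0926] 0.011654066116380406 65.25136113166809 [ 0.0058  0.0009 -1.    ]
```

move_arm --plan '[{"delta_pos": [0, -0.001, 0.004], "rotation": [0, 0, 0]}, {"delta_pos": [0, -0.002, 0.008], "rotation": [0, 0, 0]}, {"delta_pos": [0, -0.003, 0.012], "rotation": [0, 0, 0]}, {"delta_pos": [0, -0.004, 0.016], "rotation": [0, 0, 0]}, {"delta_pos": [0, -0.005, 0.018], "rotation": [0, 0, 0]}, {"delta_pos": [0, -0.005, 0.018], "rotation": [0, 0, 0]}, {"delta_pos": [0, -0.005, 0.018], "rotation": [0, 0, 0]}, {"delta_pos": [0, -0.005, 0.018], "rotation": [0, 0, 0]}, {"delta_pos": [0, -0.005, 0.018], "rotation": [0, 0, 0]}, {"delta_pos": [0, -0.005, 0.018], "rotation": [0, 0, 0]}]'

```text
time_s: 22.7
ee_pos: [0.5056, 0.0394, 0.0749]
tool_rot: [[0.114, 0.993, 0.004], [0.993, -0.114, 0.001], [0.002, 0.004, -1.0]]
wrist_force: [5.9, 1.9, 2.4]
grip_width: 0.0116
grip_force: 66.2
```

Run:
```python
from h import *
s=r.state();print(s["time_s"],s["ee_pos"],s["wrist_force"],s["wrist_torque"],s["grip_width"],s["grip_force"],s["tool_rot"][:,2])
im=r.grab_frame("side");cv2.imwrite("pics/c10.png",cv2.resize(im[170:320,260:420],(800,600),interpolation=cv2.INTER_CUBIC))
```

```text
22.7 [0.5056 0.0394 0.0749] [5.8958 1.8783 2.3994] [ 0.3229 -1.091  -0.1196] 0.011573893931045123 66.15168929100037 [ 0.0037  0.0011 -1.    ]
```

move_arm --plan '[{"delta_pos": [0, 0.001, 0.001], "rotation": [0, 0, 0]}, {"delta_pos": [0, 0.002, 0.002], "rotation": [0, 0, 0]}, {"delta_pos": [0, 0.002, 0.004], "rotation": [0, 0, 0]}, {"delta_pos": [0, 0.002, 0.006], "rotation": [0, 0, 0]}, {"delta_pos": [0, 0.002, 0.007], "rotation": [0, 0, 0]}, {"delta_pos": [0, 0.002, 0.008], "rotation": [0, 0, 0]}, {"delta_pos": [0, 0.002, 0.008], "rotation": [0, 0, 0]}, {"delta_pos": [0, 0.002, 0.008], "rotation": [0, 0, 0]}, {"delta_pos": [0, 0.002, 0.008], "rotation": [0, 0, 0]}, {"delta_pos": [0, 0.002, 0.008], "rotation": [0, 0, 0]}]'

```text
time_s: 23.75
ee_pos: [0.5043, 0.0396, 0.0703]
tool_rot: [[0.114, 0.993, -0.002], [0.993, -0.114, 0.001], [0.001, -0.002, -1.0]]
wrist_force: [1.0, 2.7, 6.8]
grip_width: 0.0116
grip_force: 66.7
```

Run:
```python
from h import *
s=r.state();print(s["time_s"],s["ee_pos"],s["wrist_force"],s["wrist_torque"],s["grip_width"],s["grip_force"],s["tool_rot"][:,2])
```

```text
23.75 [0.5043 0.0396 0.0703] [0.9957 2.7357 6.7606] [ 0.4875 -0.507  -0.12  ] 0.011596844660237427 66.68211936950684 [-0.0018  0.0015 -1.    ]
```

move_arm --plan '[{"delta_pos": [0, 0, 0.001], "rotation": [0, 0, 0]}, {"delta_pos": [0, -0.0005, 0.002], "rotation": [0, 0, 0]}, {"delta_pos": [0, -0.001, 0.003], "rotation": [0, 0, 0]}, {"delta_pos": [0, -0.001, 0.004], "rotation": [0, 0, 0]}, {"delta_pos": [0, -0.001, 0.004], "rotation": [0, 0, 0]}, {"delta_pos": [0, -0.001, 0.004], "rotation": [0, 0, 0]}, {"delta_pos": [0, -0.001, 0.004], "rotation": [0, 0, 0]}, {"delta_pos": [0, -0.001, 0.004], "rotation": [0, 0, 0]}, {"delta_pos": [0, -0.001, 0.004], "rotation": [0, 0, 0]}, {"delta_pos": [0, -0.001, 0.004], "rotation": [0, 0, 0]}]'

```text
time_s: 24.75
ee_pos: [0.5042, 0.0396, 0.0699]
tool_rot: [[0.114, 0.993, -0.002], [0.993, -0.114, 0.001], [0.001, -0.002, -1.0]]
wrist_force: [-2.0, 2.5, 16.6]
grip_width: 0.0119
grip_force: 67.6
```

Run:
```python
from h import *
s=r.state();print(s["time_s"],s["ee_pos"],s["wrist_force"],s["wrist_torque"],s["grip_width"],s["grip_force"],s["tool_rot"][:,2])
```

```text
24.75 [0.5042 0.0396 0.0699] [-1.962   2.4603 16.565 ] [ 0.4514  0.0288 -0.1395] 0.011901938830419968 67.60491013526917 [-0.0017  0.0013 -1.    ]
```

move_arm --plan '[{"delta_pos": [0, -0.0005, -0.0004], "rotation": [0, 0, 0]}, {"delta_pos": [0, -0.0005, -0.0004], "rotation": [0, 0, 0]}, {"delta_pos": [0, -0.0005, -0.0004], "rotation": [0, 0, 0]}, {"delta_pos": [0, -0.0005, -0.0004], "rotation": [0, 0, 0]}, {"delta_pos": [0, -0.0005, -0.0004], "rotation": [0, 0, 0]}, {"delta_pos": [0, -0.0005, -0.0004], "rotation": [0, 0, 0]}, {"delta_pos": [0, -0.0005, -0.0004], "rotation": [0, 0, 0]}, {"delta_pos": [0, -0.0005, -0.0004], "rotation": [0, 0, 0]}, {"delta_pos": [0, -0.0005, -0.0004], "rotation": [0, 0, 0]}, {"delta_pos": [0, -0.0005, -0.0004], "rotation": [0, 0, 0]}]'

```text
time_s: 25.75
ee_pos: [0.5042, 0.0396, 0.0699]
tool_rot: [[0.114, 0.993, -0.001], [0.993, -0.114, 0.001], [0.001, -0.001, -1.0]]
wrist_force: [-2.3, 2.8, 14.2]
grip_width: 0.0117
grip_force: 67.2
```

Run:
```python
from h import *
f=[]
for i in range(6):
    im=r.grab_frame("side" if i<5 else "top");s=r.state();f.append(s["wrist_force"])
    if i==4: S=im
print(s["time_s"],s["ee_pos"],np.array(f),s["wrist_torque"],s["grip_force"])
o=np.zeros((480,800,3),np.uint8)
o[:,:400]=cv2.resize(S[150:342,235:395],(400,480));o[:,400:]=cv2.resize(im[150:294,150:270],(400,480));cv2.imwrite("pics/c10.png",o)
```

```text
26.05 [0.5042 0.0396 0.0699] [[-1.4304  2.6714 14.5966]
 [-1.4357  3.3614 13.7677]
 [-0.8912  3.9852 13.8472]
 [-0.8646  3.0611 14.7237]
 [-1.2802  2.9402 14.5076]
 [-1.9413  3.6879 14.2665]] [ 0.4258 -0.187  -0.0927] 67.17403650283813
```

View pics/c10.png

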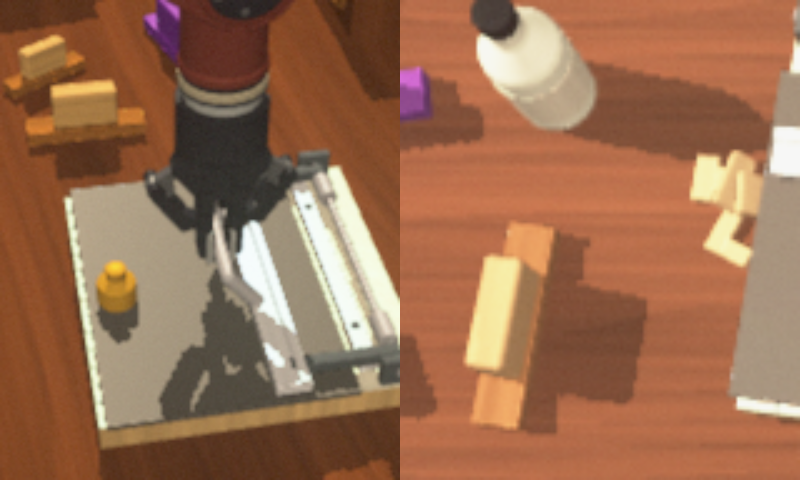

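The bar lies flat on the board with the gripper on the handle at about (325,240) in the side view. The weight is in place, the scraper stands on the table at (184,244), and the chips are off the end near (246,210). I'll add a tiny push and hand in.

move_arm --plan '[{"delta_pos": [0, 0, 0.0002], "rotation": [0, 0, 0]}, {"delta_pos": [0, 0, 0.0002], "rotation": [0, 0, 0]}, {"delta_pos": [0, 0, 0.0002], "rotation": [0, 0, 0]}, {"delta_pos": [0, 0, 0.0002], "rotation": [0, 0, 0]}, {"delta_pos": [0, 0, 0.0002], "rotation": [0, 0, 0]}, {"delta_pos": [0, 0, 0.0002], "rotation": [0, 0, 0]}, {"delta_pos": [0, 0, 0.0002], "rotation": [0, 0, 0]}, {"delta_pos": [0, 0, 0.0002], "rotation": [0, 0, 0]}, {"delta_pos": [0, 0, 0.0002], "rotation": [0, 0, 0]}, {"delta_pos": [0, 0, 0.0002], "rotation": [0, 0, 0]}]'

```text
time_s: 27.05
ee_pos: [0.5043, 0.0396, 0.07]
tool_rot: [[0.114, 0.993, -0.001], [0.993, -0.114, 0.001], [0.001, -0.001, -1.0]]
wrist_force: [-1.6, 2.8, 14.9]
grip_width: 0.0114
grip_force: 67.4
```

Run:
```python
from h import *
s=r.state();print(s["time_s"],s["ee_pos"],s["wrist_force"])
if 13<s["wrist_force"][2]<17: print(r.job_done())
```

```text
27.05 [0.5043 0.0396 0.07  ] [-1.5912  2.7587 14.9389]
the job is handed in; nothing more can be done
None
```

I swept all four chips off the +y end, where they lie in a small heap on the table. The scraper stands aside, and the arm is holding the clamp bar flat on the board with about 15 N on the handle; the job was handed in at 27 s.

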